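# Hang the rinsed hold-down ring over the drip tray

## Robot

A 7-joint arm with a two-finger parallel gripper is mounted at the origin on the work surface. World frame = base frame: x ahead of the robot, y to its left, z up, the work surface at z = 0. Lengths are in m, angles in degrees, forces in N, time in s.
With the tool pointing down it reaches from about 0.4 to 0.875 m from the base axis. Payload 6.5 kg.
Tool frame: the origin (TCP) lies midway between the tips of the shut fingers; the grasp point (between the pads) lies hold_point_z behind it (hold_point_z is the distance from the TCP to the grasp point, in m); z points along the fingers, y is the direction in which the jaws open and shut (so a half turn about z gives the same grasp; the last joint's range is limited). The gripper opens to 85 mm and grips with 20 to 120 N. Pads are 22 mm wide; open, the fingers measure 114 mm over their backs; the gripper's body (76 mm by 85 mm) begins 54 mm behind the grasp point. The pads swing forward as they close: fully open they stand 13 mm farther back than shut.
Start: joints at [64.504, 30.733, -0.252, 88.115, 0.149, 61.152, -4.079], TCP at [0.24, -0.604, 0.231] pointing down, gripper open.
Joint ranges: [-154.64, 154.64], [-21.42, 123.67], [-72.66, 72.17], [13.99, 137.28], [-74.86, 254.86], [10.95, 109.41], [-158.01, 158.01]. Speed limits (degrees/s): [136.94, 136.94, 180, 180, 180, 180, 180].

## Interface

Orientations are given as a 3x3 rotation matrix whose columns are the frame's x, y, z axes.
In Python, from cell import * gives the robot as it stands.
- The arm moves only by the tool send_rows, never from a script. Its argument "series" is a list that holds one entry, the list of rows, each a list of 4 numbers: the shift along the tool's x, y, z in mm, then the turn about the tool's z in degrees. A call has 1 to 8 rows; each row is the pose to reach, as a shift and turn from the pose measured when the call began, along the tool's axes at that moment; what a row does not reach only later rows make up. A row lasts 1/8 s, in which the tool goes at most 62.5 mm and 10.7 degrees, less where a joint would pass 70% of its speed; a pose out of reach is approached as far as the arm can. A call with a gripper value outside its range is refused whole. "fingers" is the finger opening in mm, from 0 to 85.4, set as the call begins (left out, the last holds). The fingers move at their own pace and stop on an object; the grip force is fixed at half the most. Time passes only in rows, so rows that repeat a pose let the fingers close. It gives the time, the measured TCP pose, the force and the opening at its end, in the units of the state.
- sense(): the state, without advancing time (a new reading comes with each control period).
- camera(name): name is "scene" or "side" or "wrist"; returns the picture (420x560x3 uint8, red, green, blue); there is no depth.
- calibration(name): a dict with "fx", "fy", "cx", "cy" (pixels), "R" (3x3) and "t" (3): a world point X has camera coordinates R X + t; the wrist camera has in their place "mount" (4x4, takes a point from camera to tool coordinates, whose origin is the TCP and whose axes are the flange's). Camera axes: x right, y down, z forward; pixel columns grow to the right and rows downward; lengths in m; the calibration is good to about 2 mm. A picture is of the moment at which its call begins: read the wrist's pose just before it. calibration takes no time and is no camera call.
- hand_in(): hands the job in, once; it reports no verdict.
Trained networks look in the newest picture that a camera, given by its name, has taken for a name from the list of things; names that differ only in an ending like _2 or _b are one class to them, and where a whole thing is asked for, a point or a joint stands for the part that bears it (a point fixed in the world has none). Each returns a list of dicts, best first, with "p" (0 to 1); they miss things now and then, are a little off and sometimes report something else, mostly with a low value. They report only what shows in the picture. A call takes as long as a camera call. They do not tell look-alikes from the thing itself.
- boxes_of(name, camera): "centre" ([column, row] as shares, 0 to 1, of the picture: columns of its width, rows of its height, amid what is visible of it).
- mark_of(name, camera): "centre" ([column, row] as shares, 0 to 1, of the picture: columns of its width, rows of its height: a listed point, or the origin of a listed thing).
The state is a dict: "t": time; "joint_positions": joint angles; "joint_velocities": joint speeds; "joint_torque": joint torques, N m; "eef_pos": TCP position; "tcp_rot": TCP orientation; "contact_force": force on the tool from outside, world axes, zero at the start; "ft_torque": the same for the moment, N m; "opening": finger opening in m.
Only numpy, scipy, OpenCV 4.12 (cv2) and the standard library are available. Lean on these libraries where they do the work, as an engineer would, in place of code of your own. Each camera call takes 0.05 s, during which the arm holds its last target.

## Task

Hang the blue hold-down ring up to drip dry: lift it by its rim out of the drain rack and hook it over the J-hook of the drying stand so that it hangs freely. Slide the drip tray by its handle so that it stands flat on the bench with the hanging ring's lowest point well inside it. Leave the yellow ring and the metal disc standing in the rack and do not disturb the bottles or the specimens.

Things in the scene. Friction and masses are not known exactly. Their poses are not given: they have to be found in the camera images.
- blue_ring_center (a point): centre of the blue hold-down ring, a plain rigid hoop: outside diameter 214 mm, bore 205 mm (wall 4.5 mm), 16 mm wide along its axle, 0.13 to 0.2 kg. It stands upright in one of the rack's three slots, centre 114 mm above the bench. x axis: the hoop's level axle; y and z turn as it rolls. Its rim can be pinched across the 16 mm width; held off its top, it may swing in the grip
- yellow_ring_center (a point): centre of the yellow hold-down ring, the same hoop in yellow, standing in another slot of the rack; leave it there
- platen_disc: aluminium platen disc with a black face, 203 mm across, 14 mm thick, 0.6 kg, standing in the third slot; origin at its centre, x axis along its axle; leave it there
- drain_rack: fixed drain rack, white pan 240 x 226 mm with wires; origin at the centre of its underside. Three slots at -80, 0 and +80 mm along its x; things stand in them with their axle along that x, between pairs of wires up to 98 mm high. A ring's lowest point is 7 mm, its top 221 mm above the bench: lift it straight up 95 mm or more, then bring it out sideways along the rack's y, clear of its neighbours
- hook_seat (a point): top of the J-hook's straight 10 mm round bar, 17 mm behind the start of its upturned end; 285 mm above the bench. The upturned tip lies along this frame's -x axis (level, roughly towards the robot), the post along +x; from here to the post the bar runs level, free for 110 mm. A ring hung here has its centre 102.5 mm below this point and its axle along this x
- hook_tip (a point): top of the J-hook's upturned tip: 33 mm out along -x from the seat and 30 mm above it; the ring's bore must pass over it
- drying_stand: fixed stainless drying stand with the J-hook; origin on the bench at the axis of its post, axes as those of the hook seat. Post 18 mm diameter, 314 mm high, 135 mm behind the hook seat; round foot 68 mm across, up to 30 mm high
- tray_center (a point): centre of the drip tray's inner floor, 4 mm above the bench. Loose stainless tray, 200 mm long (its x) by 120 mm (its y), walls 4 mm thick and 20 mm high, 0.35 kg, with an upright loop handle over each end wall. It slides on the bench. With its far end towards the stand's foot it need not stand centred under the hook: 35 mm nearer the robot clears the foot and keeps a hand clear of the hook
- tray_handle (a point): middle of the grip bar of the tray's handle at its -x end (the end nearer the robot): black bar of 10 mm diameter along the tray's y axis, 72 mm long, its centre line 50 mm above the bench and 98 mm from the tray's centre; the other handle is the same at the +x end
- wash_bottle: white wash bottle with red cap and spout, 60 mm diameter, 160 mm high, at the back of the bench; origin under its foot; leave it
- lubricant_bottle: bottle with blue cap, 56 mm diameter, 130 mm high, near the polisher; origin under its foot; leave it
- specimen_a: black mounted specimen, a puck of 30 mm diameter and 19 mm height; origin under its foot; leave it
- specimen_b: green mounted specimen, the same puck in green; origin under its foot; leave it
There are look-alikes about, which are no part of the job. Leave any green look-alike of the part that bears blue_ring_center alone.

How it is judged (in metres and radians):
On the way, in this order (a step that is already met when the one before it is completed fails the run):
1. the blue ring is lifted clear of the rack (height (world z) of blue_ring_center above 0.2 m), for 0.1 s.
2. the blue ring hangs on the J-hook (z of blue_ring_center in the frame of hook_seat between -0.112 and -0.085 m and x of blue_ring_center in the frame of hook_seat between -0.03 and 0.105 m and contact force between blue_ring and drying_stand above 0.4 N), for 0.2 s.
At the end, for the whole second after the job is handed in: The blue ring hangs still by its rim on the J-hook (centre 85 to 112 mm below the seat, between the tip and the post, within 30 mm sideways), clear of the tray, and the drip tray stands still and flat on the bench with the ring's lowest point inside it, at least 10 mm from its walls (all of step 2 and y of blue_ring_center in the frame of hook_seat between -0.03 and 0.03 m and contact force between blue_ring and drip_tray below 0.1 N and linear speed of blue_ring below 0.1 m/s and x of blue_ring_center in the frame of tray_center between -0.086 and 0.086 m and y of blue_ring_center in the frame of tray_center between -0.046 and 0.046 m and height (world z) of tray_center below 0.009 m and angle between tray_center's own z axis and vertical below 0.06 rad and linear speed of drip_tray below 0.02 m/s); the robot touches nothing.
It fails at once if the yellow ring or the disc is moved more than 40 mm (distance of any of yellow_ring_center, platen_disc from where it was at the start of the episode above 0.04 m).
It fails at once if a bottle or a specimen is moved more than 40 mm or knocked over (distance of any of wash_bottle, lubricant_bottle, specimen_a, specimen_b from where it was at the start of the episode above 0.04 m or angle between any of wash_bottle, lubricant_bottle's own z axis and vertical above 0.7 rad).
It also fails if it takes over 72 s, if anything falls off the work surface, if the arm or the gripper's body presses on something with over 40 N, if the wrist force passes 120 N, or if a joint passes its speed limit or range.

## Working session

There is one attempt and no reset: what is moved stays moved. The work goes in short steps, Python scripts to look and compute and a tool call to move; the robot and the scene stay as the last step left them, time stands still between calls to the robot, and variables do not carry over. Pictures are saved under pics/ and viewed, and the job is handed in when it is done.

Besides the shell and the picture viewer there is one more tool, called after ">>>" as name(argument=value, ...), one argument or row to a line, values as JSON. send_rows: Moves the arm, as the interface text tells. Its arguments: {"type":"object","properties":{"series":{"type":"array","items":{"type":"array","items":{"type":"array","items":{"type":"number"}}}},"fingers":{"type":"number"}},"required":["series"]}

```bash
ls; mkdir -p pics
python3 - <<'E'
from cell import *
import cv2, numpy as np
s=sense(); print(s)
for n in ("scene","side","wrist"):
    im=camera(n); cv2.imwrite(f"pics/{n}0.png",im[:,:,::-1]); c=calibration(n); print(n,{k:np.round(v,4).tolist() for k,v in c.items()})
E
```

```text
pics
{'t': 0.0, 'joint_positions': array([64.50341681, 30.78099254, -0.25370641, 88.17177357,  0.14724179,
       61.14894487, -4.07947578]), 'joint_velocities': array([-0.03379331, -0.0572148 , -0.06969731, -0.05345734,  0.00808544,
       -0.04881543, -0.03113207]), 'joint_torque': array([-1.78888899e-04, -5.83419371e+01,  1.04873411e+00, -2.59099692e+01,
        1.23408568e-02,  9.65819025e-03,  5.69861939e-06]), 'eef_pos': array([ 0.24012438, -0.60333909,  0.23036631]), 'tcp_rot': array([[ 9.29091528e-01,  3.69849109e-01, -7.54074447e-04],
       [ 3.69849862e-01, -9.29090156e-01,  1.60083194e-03],
       [-1.08536877e-04, -1.76621373e-03, -9.99998434e-01]]), 'contact_force': array([ 0.50618866,  1.00082305, -0.00804584]), 'ft_torque': array([ 0.02488409,  0.04036931, -0.01862939]), 'opening': 0.085670106462821}
scene {'fx': 516.0979, 'fy': 516.0979, 'cx': 289.1272, 'cy': 205.6358, 'R': [[0.1006, 0.9946, -0.0254], [0.5311, -0.0752, -0.844], [-0.8413, 0.0714, -0.5358]], 't': [0.0387, -0.1011, 2.1705]}
side {'fx': 444.2811, 'fy': 444.2811, 'cx': 279.409, 'cy': 201.9405, 'R': [[-0.8731, -0.4872, -0.0169], [-0.3678, 0.6811, -0.6331], [0.32, -0.5466, -0.7739]], 't': [0.4036, 0.3595, 1.1061]}
wrist {'fx': 305.4437, 'fy': 305.4437, 'cx': 280.7274, 'cy': 208.3505, 'mount': [[0.0005, -0.9529, -0.3032, 0.0779], [1.0, 0.0007, -0.0004, 0.0012], [0.0006, -0.3032, 0.9529, -0.1426], [0.0, 0.0, 0.0, 1.0]]}
```

View pics/scene0.png

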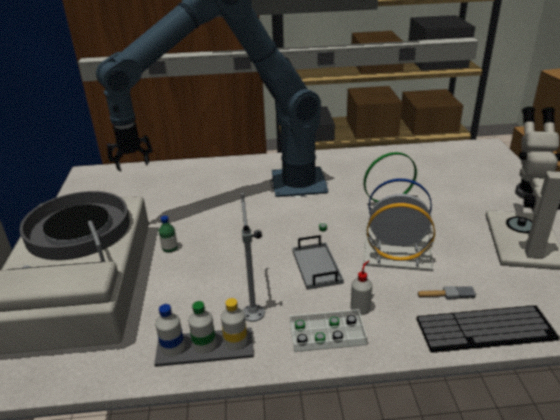

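View pics/side0.png

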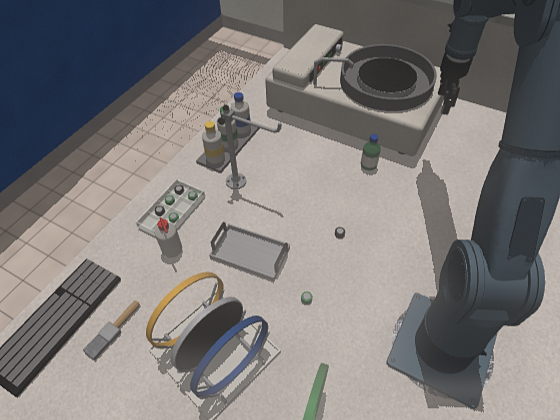

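View pics/wrist0.png

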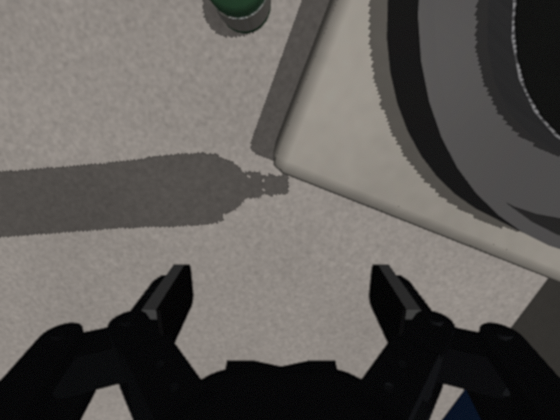

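```bash
cat > h.py <<'E'
from cell import *
import cv2, numpy as np
np.set_printoptions(precision=4,suppress=True)
def proj(n,X):
    c=calibration(n); R=np.array(c["R"]);t=np.array(c["t"]); p=R@np.array(X)+t
    return np.array([c["fx"]*p[0]/p[2]+c["cx"],c["fy"]*p[1]/p[2]+c["cy"]])
def ray(n,uv,s=None):
    c=calibration(n); d=np.array([(uv[0]-c["cx"])/c["fx"],(uv[1]-c["cy"])/c["fy"],1])
    if n=="wrist":
        M=np.array(c["mount"]); s=s or sense(); R=np.array(s["tcp_rot"])
        return R@M[:3,3]+np.array(s["eef_pos"]), R@M[:3,:3]@d
    R=np.array(c["R"]);t=np.array(c["t"]); return -R.T@t, R.T@d
def atz(n,uv,z,s=None):
    o,d=ray(n,uv,s); return o+d*(z-o[2])/d[2]
def tri(obs,s=None):
    A=np.zeros((3,3));b=np.zeros(3);L=[]
    for n,uv in obs:
        o,d=ray(n,uv,s);d=d/np.linalg.norm(d);P=np.eye(3)-np.outer(d,d);A+=P;b+=P@o;L.append((o,P))
    X=np.linalg.solve(A,b); return X,[np.linalg.norm(P@(X-o)) for o,P in L]
E
python3 - <<'E'
from h import *
names=dict(blue_ring_center=.114,yellow_ring_center=.114,platen_disc=None,drain_rack=0,hook_seat=.285,hook_tip=.315,drying_stand=0,tray_center=.004,tray_handle=.05,wash_bottle=0,lubricant_bottle=0,specimen_a=0,specimen_b=0)
for n,z in names.items():
  for c in ("scene","side"):
    for r in mark_of(n,c)[:4]:
        if r["p"]<.2: continue
        uv=np.array(r["centre"])*[560,420]
        print(n,c,round(r["p"],2),uv.round(1),atz(c,uv,z if z is not None else .11))
print(sense()["t"])
E
```

```text
blue_ring_center side 0.98 [311.4 416.7] [0.2023 0.3283 0.114 ]
blue_ring_center side 0.67 [232.4 355. ] [0.4124 0.2995 0.114 ]
yellow_ring_center scene 0.49 [240.9 190.8] [ 0.2353 -0.2378  0.114 ]
platen_disc scene 0.94 [397.3 217. ] [0.4767 0.2804 0.11  ]
platen_disc side 0.69 [206.3 334.5] [0.4921 0.2875 0.11  ]
drain_rack scene 0.88 [400.2 246.2] [0.4948 0.2951 0.    ]
drain_rack side 0.95 [213.5 352.1] [0.4906 0.2862 0.    ]
hook_seat scene 0.91 [244.4 207.8] [ 0.6233 -0.2235  0.285 ]
hook_seat scene 0.21 [316.7 266.2] [ 0.9108 -0.0568  0.285 ]
hook_seat side 0.57 [267.8 125.9] [ 0.6221 -0.2312  0.285 ]
hook_tip scene 0.63 [239.9 191.8] [ 0.5824 -0.2332  0.315 ]
hook_tip side 0.69 [277.1 120.2] [ 0.5934 -0.2333  0.315 ]
hook_tip side 0.33 [281.2 256.2] [0.3781 0.1325 0.315 ]
drying_stand scene 0.69 [251.6 314.1] [ 0.7583 -0.2265  0.    ]
drying_stand side 0.68 [236.6 181.8] [ 0.7477 -0.2216  0.    ]
tray_center scene 0.88 [319.  267.7] [0.5777 0.0006 0.004 ]
tray_center scene 0.62 [242.7 192.8] [ 0.065  -0.2351  0.004 ]
tray_center side 0.94 [249.2 252.1] [ 0.5655 -0.0055  0.004
[... 160 characters left out ...]
.7642 0.0887 0.    ]
lubricant_bottle scene 0.67 [240.4 191. ] [ 0.0428 -0.2442  0.    ]
lubricant_bottle scene 0.57 [170.3 248.5] [ 0.4013 -0.4956  0.    ]
lubricant_bottle side 0.62 [368.2 165.1] [ 0.3955 -0.4975  0.    ]
specimen_a scene 0.61 [318.8 226.2] [0.3373 0.0362 0.    ]
specimen_a scene 0.4 [256.4 237.2] [ 0.3749 -0.1942  0.    ]
specimen_a side 0.68 [306.9 301.5] [0.349 0.052 0.   ]
specimen_a side 0.49 [341.2 231.3] [ 0.3629 -0.2026  0.    ]
specimen_b scene 0.61 [318.8 226.2] [0.3373 0.0362 0.    ]
specimen_b scene 0.4 [256.4 237.2] [ 0.3749 -0.1942  0.    ]
specimen_b side 0.68 [306.9 301.5] [0.349 0.052 0.   ]
specimen_b side 0.49 [341.2 231.3] [ 0.3629 -0.2026  0.    ]
1.45
```

Scene: rack front right with the blue ring at scene (400,190) and side (230,355). The disc is in the middle slot and the yellow ring at scene (400,235). The tray is at scene (317,265), the stand's hook at (244,200)–(250,235), and the specimens at (322,227) and (257,235). The green look-alike ring at scene (390,178) / side (318,390) is not in the rack and is not blue, so I leave it. I'll confirm with a crop and fit the ring poses.

```bash
cat > fit.py <<'E'
from h import *
from scipy.optimize import minimize
def ringmask(n,c,yaw,sub=4,roi=None):
    a=np.array([np.cos(yaw),np.sin(yaw),0]);b=np.array([-np.sin(yaw),np.cos(yaw),0]);k=np.array([0,0,1.])
    m=np.zeros((420*2,560*2),np.uint8)
    th=np.linspace(0,2*np.pi,73)
    P={}
    for r in (.1025,.107):
        for w in (-.008,.008):
            P[r,w]=np.array([proj(n,np.array(c)+a*w+r*(np.cos(t)*b+np.sin(t)*k)) for t in th])*2
    def q(A,B):
        for i in range(72):
            cv2.fillConvexPoly(m,cv2.convexHull(np.array([A[i],A[i+1],B[i+1],B[i]],np.float32)*16).astype(np.int32),255,shift=4)
    q(P[.1025,-.008],P[.107,-.008]);q(P[.1025,.008],P[.107,.008]);q(P[.1025,-.008],P[.1025,.008]);q(P[.107,-.008],P[.107,.008])
    return cv2.GaussianBlur(m,(0,0),3).astype(float)/255
E
python3 - <<'E'
from fit import *
ims={n:cv2.imread(f"pics/{n}0.png") for n in ("scene","side")}
o=np.hstack([cv2.resize(ims["scene"][140:280,340:460],(480,560)),cv2.resize(ims["side"][250:420,140:340],(400,560)*1)])
cv2.imwrite("pics/crop.png",cv2.resize(o,(800,509)))
def cm(im,col):
    h=cv2.cvtColor(im,cv2.COLOR_BGR2HSV)
    lo,hi=dict(b=((105,110,50),(130,255,255)),y=((12,120,90),(32,255,255)))[col]
    return cv2.inRange(h,lo,hi)
rois=dict(b=dict(scene=(350,160,450,260),side=(170,300,290,410)),y=dict(scene=(350,190,450,275),side=(135,255,240,360)))
from functools import partial
for col,x0 in (("b",[.412,.2995]),("y",[.57,.28])):
    T={}
    for n in ims:
        m=cm(ims[n],col);r=rois[col][n];z=np.zeros_like(m);z[r[1]:r[3],r[0]:r[2]]=m[r[1]:r[3],r[0]:r[2]]
        print(col,n,(z>0).sum())
        T[n]=cv2.GaussianBlur(cv2.resize(z,(1120,840),interpolation=cv2.INTER_LINEAR),(0,0),3).astype(float)/255
    def cost(p,ns=("scene","side")):
        return sum(((ringmask(n,[p[0],p[1],.114],p[2])-T[n])**2).sum() for n in ns)
    for ns in (("scene","side"),("side",),("scene",)):
        r=minimize(cost,[*x0,0.0],args=(ns,),method="Nelder-Mead",options=dict(initial_simplex=[[*x0,-.05],[x0[0]+.01,x0[1],.1],[x0[0],x0[1]+.01,-.1],[x0[0]-.01,x0[1]-.01,.1]],maxfev=120,xatol=2e-4))
        print(col,ns,r.x,r.fun)
E
```

```text
b scene 74
b side 257Traceback (most recent call last):
  File "<stdin>", line 20, in <module>
    res = _minimize_neldermead(fun, x0, args, callback, bounds=bounds,
                               **options)
    fxcc = func(xcc)
    fx = function(np.copy(x), *(wrapper_args + args))
  File "<stdin>", line 18, in cost
  File "<stdin>", line 18, in <genexpr>
  File "fit.py", line 10, in ringmask
    P[r,w]=np.array([proj(n,np.array(c)+a*w+r*(np.cos(t)*b+np.sin(t)*k)) for t in th])*2
                     ~~~~^^^^^^^^^^^^^^^^^^^^^^^^^^^^^^^^^^^^^^^^^^^^^^^
  File "h.py", line 5, in proj
    c=calibration(n); R=np.array(c["R"]);t=np.array(c["t"]); p=R@np.array(X)+t
ValueError: time passes only in moves, steps and waits
```

View pics/crop.png

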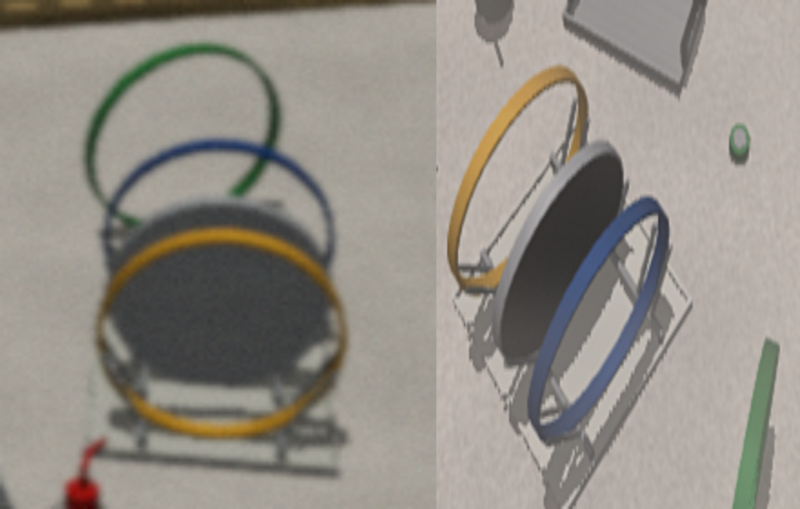

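Run:
```python
import cv2
s=cv2.imread("pics/scene0.png");d=cv2.imread("pics/side0.png")
cv2.imwrite("pics/tr.png",cv2.hconcat([cv2.resize(s[230:290,290:345],(400,436),interpolation=cv2.INTER_CUBIC),cv2.resize(d[215:285,200:300],(400,436)[::1],interpolation=cv2.INTER_CUBIC)]))
cv2.imwrite("pics/hk.png",cv2.hconcat([cv2.resize(s[180:330,215:290],(300,600),interpolation=cv2.INTER_CUBIC),cv2.resize(d[95:195,205:290],(500,600),interpolation=cv2.INTER_CUBIC)]))
```

```text
(no output)
```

View pics/tr.png

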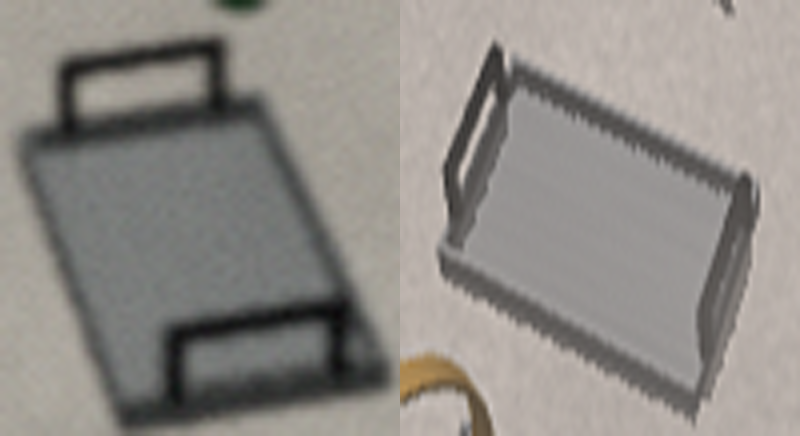

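View pics/hk.png

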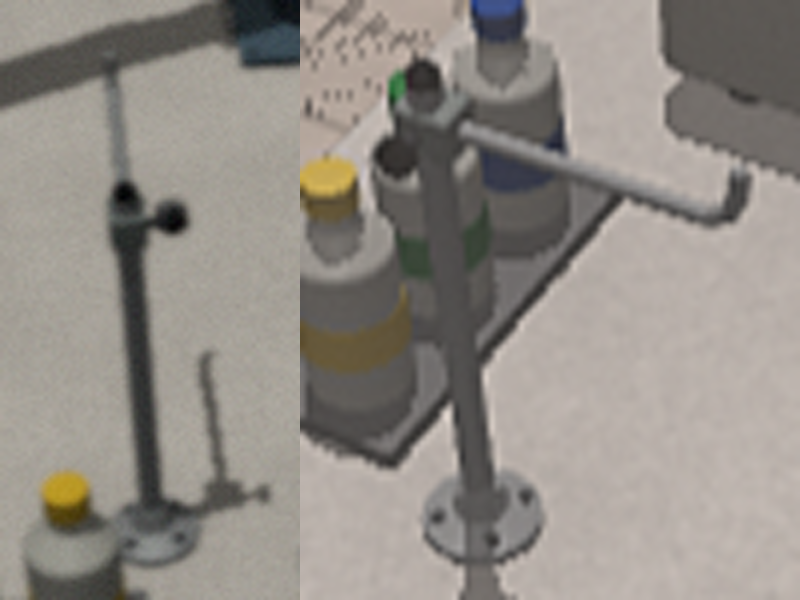

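Crops confirm it: the blue ring stands in the rack slot nearest the robot, the green hoop is behind it and outside the rack. Now precise fits with cached calibration.

```bash
sed -i 's/^np.set_print.*/&\n_cal=calibration\n_C={}\ndef calibration(n):\n    if n not in _C: _C[n]=_cal(n)\n    return _C[n]/' h.py
cat > f1.py <<'E'
from fit import *
ims={n:cv2.imread(f"pics/{n}0.png") for n in ("scene","side")}
def cm(im,col):
    h=cv2.cvtColor(im,cv2.COLOR_BGR2HSV)
    lo,hi=dict(b=((103,70,40),(130,255,255)),y=((12,90,90),(32,255,255)))[col]
    return cv2.inRange(h,lo,hi)
rois=dict(b=dict(scene=(350,160,450,260),side=(170,300,290,410)),y=dict(scene=(350,190,450,275),side=(135,255,240,360)))
for col,x0 in (("b",[.412,.2995]),("y",[.57,.28])):
    T={}
    for n in ims:
        m=cm(ims[n],col);r=rois[col][n];z=np.zeros_like(m);z[r[1]:r[3],r[0]:r[2]]=m[r[1]:r[3],r[0]:r[2]]
        print(col,n,(z>0).sum())
        T[n]=cv2.GaussianBlur(cv2.resize(z,(1120,840)),(0,0),3).astype(float)/255
    def cost(p,ns=("scene","side")):
        return sum(((ringmask(n,[p[0],p[1],.114],p[2])-T[n])**2).sum() for n in ns)
    for ns in (("scene","side"),("side",)):
        r=minimize(cost,[*x0,0.0],args=(ns,),method="Nelder-Mead",options=dict(initial_simplex=[[*x0,-.05],[x0[0]+.01,x0[1],.1],[x0[0],x0[1]+.01,-.1],[x0[0]-.01,x0[1]-.01,.1]],maxfev=100,xatol=2e-4))
        print(col,ns,r.x,r.fun)
# hook
tip=tri([("scene",(242.8,193.8)),("side",(279.5,123.7))]);print("tip",tip)
print("tip z",atz("scene",(242.8,193.8),.315),atz("side",(279.5,123.7),.315))
# tray handles: ends of bars from crops
sc=lambda u,v:(290+u*55/400,230+v*60/436)
sd=lambda u,v:(200+(u-400)*100/400,215+v*70/436)
z=.05
for nm,f,n in (("near",[sc(66,64),sc(218,45)],"scene"),("far",[sc(175,328),sc(345,302)],"scene"),("far",[sd(496,50),sd(452,165)],"side"),("near",[sd(745,180),sd(705,300)],"side")):
    P=[atz(n,p,.054) for p in f];print(nm,n,*P,"mid",(P[0]+P[1])/2)
E
python3 f1.py
```

```text
b scene 111
b side 933
b ('scene', 'side') [ 0.4135  0.302  -0.2711] 2583.582129950019
b ('side',) [ 0.414   0.303  -0.2638] 1647.68246059208
y scene 549
y side 828
y ('scene', 'side') [ 0.5678  0.262  -0.2695] 1655.0924106113034
y ('side',) [ 0.568   0.2623 -0.2616] 1373.7928181468665
tip (array([ 0.5839, -0.2267,  0.3099]), [np.float64(0.0018605775871240442), np.float64(0.0018605775871241726)])
tip z [ 0.5948 -0.2251  0.315 ] [ 0.5809 -0.224   0.315 ]
near scene [ 0.4787 -0.0524  0.054 ] [0.4734 0.0194 0.054 ] mid [ 0.476  -0.0165  0.054 ]
far scene [ 0.6713 -0.029   0.054 ] [0.6639 0.0446 0.054 ] mid [0.6676 0.0078 0.054 ]
far side [ 0.6625 -0.0298  0.054 ] [0.6538 0.0391 0.054 ] mid [0.6581 0.0046 0.054 ]
near side [ 0.4685 -0.0523  0.054 ] [0.4623 0.0156 0.054 ] mid [ 0.4654 -0.0184  0.054 ]
```

```bash
cat >> h.py <<'E'
def goto(X,yawy=None,s=None):
    """X target TCP; yawy= desired world yaw (deg) of tool y (mod 180)"""
    s=s or sense();R=np.array(s["tcp_rot"]);d=R.T@(np.array(X)-np.array(s["eef_pos"]))*1000
    cur=np.degrees(np.arctan2(R[1,1],R[0,1]));out="cur yawy %.1f pos %s"%(cur,np.array(s["eef_pos"]).round(4))
    if yawy is not None:
        t=-((yawy-cur+90)%180-90); out+=" turn %.1f (j7 %.1f)"%(t,s["joint_positions"][6])
    print(out,"shift mm",d.round(1),"t",s["t"],"F",np.array(s["contact_force"]).round(1),"op",round(s["opening"],4))
E
python3 - <<'E'
from h import *
a=atz("side",(233.05,115.8),.28);b=atz("side",(275,130.3),.28);print(a,b,np.degrees(np.arctan2((a-b)[1],(a-b)[0])))
sc=lambda u,v:(215+u/4,180+v/4)
a=atz("scene",sc(125,185),.283);b=atz("scene",sc(112,85),.283);print(a,b)
goto([.45,-.017,.26],7)
E
```

```text
[ 0.7327 -0.2271  0.28  ] [ 0.5988 -0.2299  0.28  ] 1.1666468359458653
[ 0.7142 -0.2211  0.283 ] [ 0.5837 -0.2266  0.283 ]
cur yawy -68.3 pos [ 0.2403 -0.6039  0.2313] turn -75.3 (j7 -4.1) shift mm [ 411.9 -467.7  -28.7] t 1.45 F [-0.1  0.5  0.3] op 0.0853
```

>>> send_rows(
  series=[
    [[50, -58, -29, -10], [100, -115, -29, -20], [150, -172, -29, -30], [200, -230, -29, -40], [250, -285, -29, -50], [300, -342, -29, -60], [350, -400, -29, -70], [390, -445, -29, -75]],
  ],
  fingers=85,
)

```text
t: 2.45
eef_pos: [0.4065, -0.1349, 0.2607]
tcp_rot: [[-0.12, 0.993, 0.001], [0.993, 0.12, -0.001], [-0.001, 0.001, -1.0]]
contact_force: [1.3, -0.7, 0.5]
opening: 0.0851
```

Run:
```python
from h import *
goto([.45,-.017,.26],7)
```

```text
cur yawy 6.9 pos [ 0.4065 -0.1349  0.2607] turn -0.1 (j7 14.3) shift mm [111.8  57.4   0.6] t 2.45 F [ 1.3 -0.7  0.5] op 0.0851
```

>>> send_rows(
  series=[
    [[56, 29, 0, 0], [112, 57, 0, 0], [112, 57, 0, 0]],
  ],
)

```text
t: 2.82
eef_pos: [0.4508, -0.0118, 0.2612]
tcp_rot: [[-0.129, 0.992, 0.003], [0.992, 0.129, 0.001], [0.001, 0.003, -1.0]]
contact_force: [-0.4, 0.4, -0.5]
opening: 0.0852
```

Run:
```python
from h import *
s=sense();im=camera("wrist");cv2.imwrite("pics/w1.png",im[:,:,::-1])
goto([.45,-.017,.26],7,s)
for n,z in (("tray_handle",.05),("tray_center",.004)):
  for r in mark_of(n,"wrist"):
    uv=np.array(r["centre"])*[560,420];print(n,r["p"],uv,atz("wrist",uv,z,s))
import pickle;pickle.dump(s,open("s1.pkl","wb"))
```

```text
cur yawy 7.4 pos [ 0.4508 -0.0118  0.2612] turn 0.4 (j7 -4.4) shift mm [-5.  -1.5  1.2] t 2.825 F [-0.4  0.4 -0.5] op 0.0852
tray_handle 0.86 [296.296 186.396] [ 0.4715 -0.0175  0.05  ]
tray_handle 0.54 [366.408 177.492] [0.552  0.0037 0.05  ]
tray_center 0.71 [366.688 179.088] [ 0.5672 -0.0062  0.004 ]
```

View pics/w1.png

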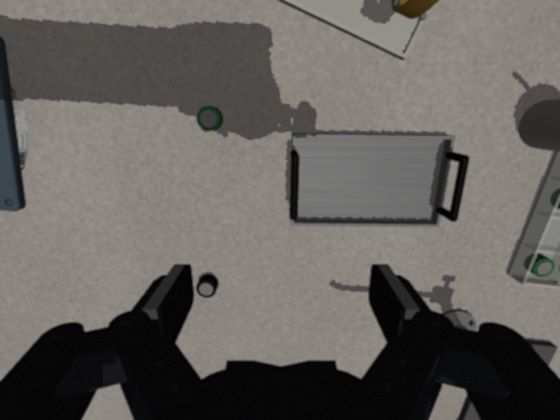

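Run:
```python
from h import *
import cell; print([k for k in dir(cell) if 'hold' in k.lower()], dir(cell)[:40])
goto([.4705,-.0175,.12],6.6);goto([.4705,-.0175,.038],6.6)
for uv in ((293.5,150),(296,220),(295,186)): print(atz("wrist",uv,.052))
```

```text
['hold_point_z'] ['IKError', '__builtins__', '__cached__', '__doc__', '__file__', '__loader__', '__name__', '__package__', '__spec__', 'boxes_of', 'calibration', 'camera', 'hand_in', 'hold_point_z', 'mark_of', 'sense']
cur yawy 6.9 pos [ 0.4493 -0.0177  0.2605] turn 0.3 (j7 -4.3) shift mm [ -2.1  21.  140.5] t 2.975 F [ 0.2 -0.3 -0.7] op 0.0854
cur yawy 6.9 pos [ 0.4493 -0.0177  0.2605] turn 0.3 (j7 -4.3) shift mm [ -2.   21.  222.5] t 2.975 F [ 0.2 -0.3 -0.7] op 0.0854
[0.4604 0.0182 0.052 ]
[ 0.4746 -0.0653  0.052 ]
[ 0.4677 -0.0233  0.052 ]
```

>>> send_rows(
  series=[
    [[-2, 20, 60, 0], [-2, 20, 120, 0], [-2, 20, 170, 0], [-2, 20, 205, 0], [-2, 20, 222, 0], [-2, 20, 222, 0], [-2, 20, 222, 0]],
  ],
)

```text
t: 3.85
eef_pos: [0.4706, -0.0181, 0.0397]
tcp_rot: [[-0.119, 0.993, 0.003], [0.993, 0.119, -0.002], [-0.002, 0.003, -1.0]]
contact_force: [0.3, -0.4, -0.7]
opening: 0.0853
```

Run:
```python
from h import *
import cell; print(cell.hold_point_z)
s=sense();im=camera("side");cv2.imwrite("pics/s2.png",cv2.resize(im[200:300,190:320,::-1],(780,600)))
goto([.47,-.0175,.038],6.6,s)
```

```text
0.0187
cur yawy 6.8 pos [ 0.4706 -0.0181  0.0397] turn 0.2 (j7 -21.3) shift mm [ 0.7 -0.6  1.7] t 3.85 F [ 0.3 -0.4 -0.7] op 0.0853
```

View pics/s2.png

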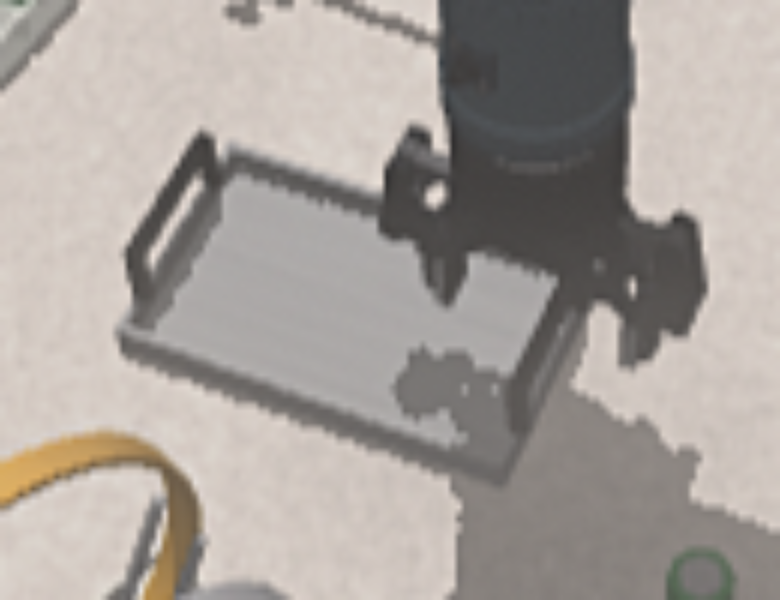

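The fingers straddle the near bar (crop: bar (545,340), fingers (445,280) and (640,340)). Lower slightly and close.

>>> send_rows(
  series=[
    [[0, 0, 5, 0], [0, 0, 7, 0], [0, 0, 7, 0], [0, 0, 7, 0], [0, 0, 7, 0], [0, 0, 7, 0], [0, 0, 7, 0], [0, 0, 7, 0]],
  ],
  fingers=0,
)

```text
t: 4.9
eef_pos: [0.4704, -0.018, 0.033]
tcp_rot: [[-0.119, 0.993, 0.003], [0.993, 0.119, -0.002], [-0.002, 0.002, -1.0]]
contact_force: [-2.2, 0.1, 5.2]
opening: 0.0078
```

Run:
```python
from h import *
goto([.4850,-.23,.0335],1.5)
```

```text
cur yawy 6.8 pos [ 0.4704 -0.018   0.033 ] turn 5.3 (j7 -21.8) shift mm [-212.2  -10.7   -0.1] t 4.9 F [-2.2  0.1  5.2] op 0.0078
```

>>> send_rows(
  series=[
    [[-20, 0, 0, 0], [-48, -1, 0, 0.5], [-78, -2, 0, 1], [-108, -3, 0, 2], [-138, -4, 0, 3], [-168, -5, 0, 4], [-195, -6, 0, 5], [-212, -6, 0, 5.3]],
  ],
)

```text
t: 5.9
eef_pos: [0.4895, -0.2304, 0.033]
tcp_rot: [[-0.026, 1.0, 0.002], [1.0, 0.026, -0.002], [-0.002, 0.002, -1.0]]
contact_force: [-0.3, 1.7, -1.8]
opening: 0.0078
```

Run:
```python
from h import *
goto([.4890,-.2305,.0335],1.5)
s=sense();im=camera("side");cv2.imwrite("pics/s3.png",cv2.resize(im[80:290,170:380,::-1],(600,600)))
for n in ("side","scene"):
  if n=="scene": im=camera(n);cv2.imwrite("pics/c3.png",cv2.resize(im[160:340,180:360,::-1],(600,600)))
  for r in mark_of("tray_center",n)[:2]:
    uv=np.array(r["centre"])*[560,420];print(n,r["p"],uv,atz(n,uv,.004))
```

```text
cur yawy 1.5 pos [ 0.4895 -0.2304  0.033 ] turn -0.0 (j7 -0.5) shift mm [-0.1 -0.5 -0.5] t 5.9 F [-0.3  1.7 -1.8] op 0.0078
side 0.68 [278.32 197.61] [ 0.5917 -0.2249  0.004 ]
scene 0.79 [247.8   276.402] [ 0.591  -0.2318  0.004 ]
```

View pics/s3.png

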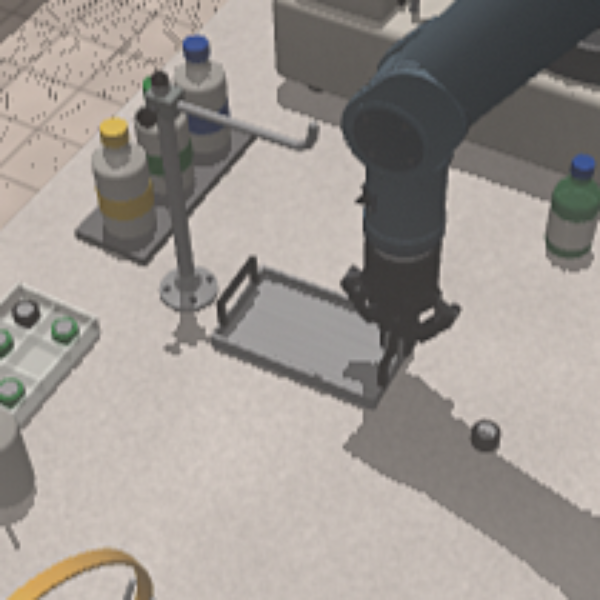

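View pics/c3.png

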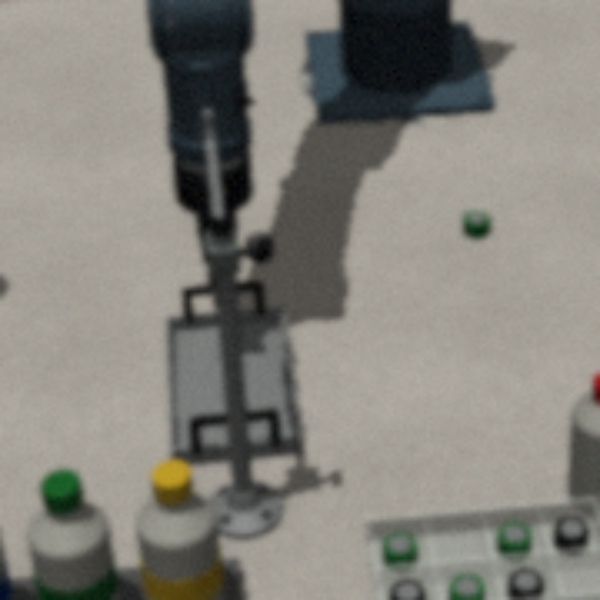

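Tray slid flat and now lies beneath the hook, short of the foot. Release, rise and look at the hook with the wrist camera.

>>> send_rows(
  series=[
    [[0, 0, 0, 0], [0, 0, 0, 0], [0, 0, 0, 0], [0, 0, 0, 0], [0, 0, 0, 0], [0, 0, 0, 0]],
  ],
  fingers=60,
)

```text
t: 6.85
eef_pos: [0.4896, -0.2289, 0.0333]
tcp_rot: [[-0.026, 1.0, 0.003], [1.0, 0.026, -0.002], [-0.002, 0.002, -1.0]]
contact_force: [0.2, 0.5, -0.5]
opening: 0.06
```

>>> send_rows(
  series=[
    [[0, 0, -20, 0], [0, 0, -60, 0], [0, 0, -120, 0], [0, 0, -180, 0], [0, 0, -240, 0], [0, 0, -300, 0], [0, 0, -350, 0], [0, 0, -350, 0]],
  ],
)

```text
t: 7.85
eef_pos: [0.4905, -0.2282, 0.3888]
tcp_rot: [[-0.027, 1.0, 0.011], [1.0, 0.027, -0.006], [-0.006, 0.01, -1.0]]
contact_force: [0.2, -0.3, 0.3]
opening: 0.0599
```

>>> send_rows(
  series=[
    [[0, 0, 0, 0], [0, 0, 0, 0]],
  ],
)

```text
t: 8.1
eef_pos: [0.4901, -0.2278, 0.3884]
tcp_rot: [[-0.027, 1.0, 0.01], [1.0, 0.027, -0.005], [-0.005, 0.009, -1.0]]
contact_force: [0.2, -0.9, -0.2]
opening: 0.0602
```

Run:
```python
from h import *
s=sense();im=camera("wrist");cv2.imwrite("pics/w4.png",im[:,:,::-1]);goto([.489,-.23,.35],1.5,s)
import pickle;pickle.dump(s,open("s4.pkl","wb"))
for n,z in (("hook_seat",.285),("hook_tip",.315),("tray_center",.004),("drying_stand",0)):
  for r in mark_of(n,"wrist")[:2]:
    uv=np.array(r["centre"])*[560,420];print(n,r["p"],uv,atz("wrist",uv,z,s))
```

```text
cur yawy 1.6 pos [ 0.4901 -0.2278  0.3884] turn 0.1 (j7 13.9) shift mm [-1.9 -1.5 38.4] t 8.1 F [ 0.2 -0.9 -0.2] op 0.0602
hook_seat 0.75 [431.872 211.68 ] [ 0.6207 -0.2297  0.285 ]
hook_tip 0.67 [406.672 221.592] [ 0.5867 -0.2283  0.315 ]
tray_center 0.75 [333.48  154.014] [ 0.5849 -0.2206  0.004 ]
drying_stand 0.56 [428.288 156.198] [ 0.751  -0.2205  0.    ]
```

View pics/w4.png

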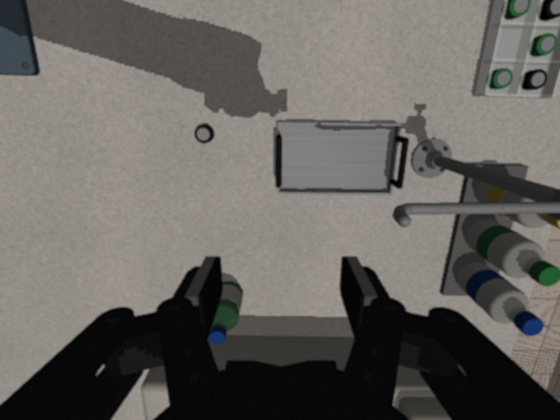

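Run:
```python
from h import *
goto([.43,.23,.36],-14.8)
```

```text
cur yawy 1.5 pos [ 0.4902 -0.2281  0.3882] turn 16.3 (j7 13.9) shift mm [459.7 -48.2  25.3] t 8.35 F [-0.1 -0.6  0.3] op 0.06
```

>>> send_rows(
  series=[
    [[40, -5, 5, 2], [95, -10, 10, 4], [155, -17, 15, 6], [215, -24, 20, 8], [275, -30, 24, 10], [335, -36, 25, 12], [395, -42, 25, 14], [440, -47, 25, 16]],
  ],
  fingers=85,
)

```text
t: 9.35
eef_pos: [0.4308, 0.2129, 0.3604]
tcp_rot: [[0.249, 0.968, 0.009], [0.968, -0.249, -0.004], [-0.002, 0.01, -1.0]]
contact_force: [-0.1, 0.0, -0.7]
opening: 0.0851
```

>>> send_rows(
  series=[
    [[15, 0, 0, 0], [15, 0, 0, 0], [15, 0, 0, 0], [15, 0, 0, 0]],
  ],
)

```text
t: 9.85
eef_pos: [0.4348, 0.2261, 0.3603]
tcp_rot: [[0.251, 0.968, 0.009], [0.968, -0.251, -0.005], [-0.003, 0.01, -1.0]]
contact_force: [0.1, 0.2, 1.0]
opening: 0.0844
```

Run:
```python
from h import *
s=sense();im=camera("wrist");cv2.imwrite("pics/w5.png",im[:,:,::-1]);goto([.414,.302,.36],-14.8,s)
import pickle;pickle.dump(s,open("s5.pkl","wb"))
c=calibration("wrist");M=np.array(c["mount"]);R=np.array(s["tcp_rot"]);
def wp(X):
    q=R.T@(np.array(X)-s["eef_pos"]);q=M[:3,:3].T@(q-M[:3,3]);return np.array([c["fx"]*q[0]/q[2]+c["cx"],c["fy"]*q[1]/q[2]+c["cy"]])
th=-14.8*np.pi/180
a=np.array([np.cos(th),np.sin(th),0]);b=np.array([-np.sin(th),np.cos(th),0])
C=np.array([.414,.302,.114]);o=im[:,:,::-1].copy()
for w in(-.008,.008):
  P=np.array([wp(C+a*w+.107*(np.cos(t)*b+[0,0,np.sin(t)])) for t in np.linspace(0,6.283,73)])
  cv2.polylines(o,[P.astype(np.int32)],True,(0,0,255),1)
cv2.imwrite("pics/w5o.png",o)
print(wp(C+[0,0,.107]))
```

```text
cur yawy -14.5 pos [0.4348 0.2261 0.3603] turn 0.3 (j7 -57.8) shift mm [ 68.2 -39.2  -0.3] t 9.85 F [0.1 0.2 1. ] op 0.0844
[233.8377 121.0831]
```

View pics/w5o.png

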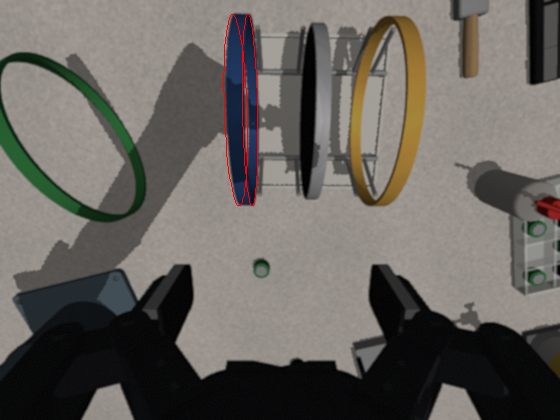

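Overlay of the fitted ring matches the blue ring (columns 225–258, rows 13–206), so the grasp point is confirmed. Approach its top.

>>> send_rows(
  series=[
    [[30, -18, 0, 0.3], [68, -39, 0, 0.3], [68, -39, 30, 0.3], [68, -39, 75, 0.3], [68, -39, 110, 0.3], [68, -39, 125, 0.3], [68, -39, 125, 0.3], [68, -39, 125, 0.3]],
  ],
)

```text
t: 10.9
eef_pos: [0.4161, 0.3019, 0.2362]
tcp_rot: [[0.256, 0.967, 0.011], [0.967, -0.256, -0.004], [-0.001, 0.012, -1.0]]
contact_force: [-0.3, -0.5, 0.1]
opening: 0.0851
```

Run:
```python
from h import *
goto([.414,.302,.209],-14.8)
```

```text
cur yawy -14.9 pos [0.4161 0.3019 0.2362] turn -0.1 (j7 -75.5) shift mm [-0.4 -2.3 27.2] t 10.9 F [-0.3 -0.5  0.1] op 0.0851
```

>>> send_rows(
  series=[
    [[0, -2, 10, 0], [0, -2, 20, 0], [0, -2, 27, 0], [0, -2, 27, 0], [0, -2, 27, 0]],
  ],
)

```text
t: 11.52
eef_pos: [0.4145, 0.3025, 0.2093]
tcp_rot: [[0.256, 0.967, 0.011], [0.967, -0.256, -0.003], [-0.0, 0.012, -1.0]]
contact_force: [-0.6, 0.6, -0.1]
opening: 0.0851
```

>>> send_rows(
  series=[
    [[0, 0, 0, 0], [0, 0, 0, 0], [0, 0, 0, 0], [0, 0, 0, 0], [0, 0, 0, 0], [0, 0, 0, 0], [0, 0, 0, 0], [0, 0, 0, 0]],
  ],
  fingers=0,
)

```text
t: 12.52
eef_pos: [0.4146, 0.3025, 0.2095]
tcp_rot: [[0.256, 0.967, 0.012], [0.967, -0.256, -0.003], [-0.0, 0.012, -1.0]]
contact_force: [0.1, -0.4, 5.1]
opening: 0.0138
```

Run:
```python
from h import *
s=sense();goto([.414,.302,.310],-14.8,s)
im=camera("side");cv2.imwrite("pics/s6.png",cv2.resize(im[200:420,120:340,::-1],(600,600)))
```

```text
cur yawy -14.8 pos [0.4146 0.3025 0.2095] turn -0.0 (j7 -77.4) shift mm [  -0.7    0.7 -100.5] t 12.525 F [ 0.1 -0.4  5.1] op 0.0138
```

View pics/s6.png

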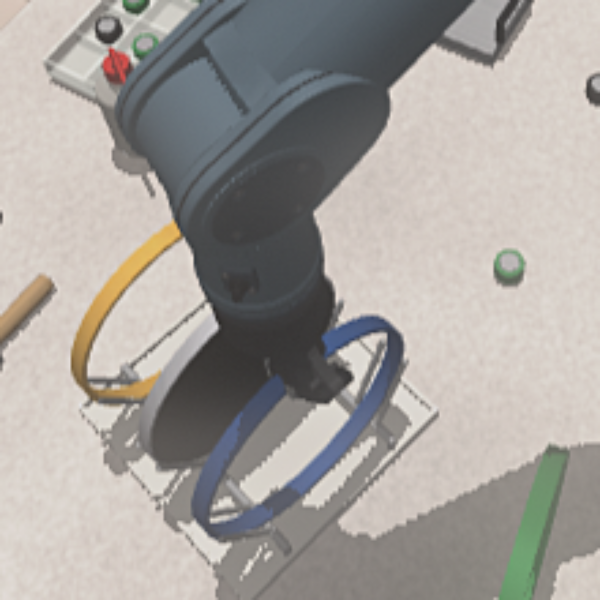

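Ring gripped (opening reads 13.8 mm; the 10 mm bar read 7.8, so it is consistent with 16). Lift straight up.

>>> send_rows(
  series=[
    [[0, 0, -10, 0], [0, 0, -30, 0], [0, 0, -55, 0], [-1, 1, -80, 0], [-1, 1, -105, 0], [-1, 1, -130, 0], [-1, 1, -140, 0], [-1, 1, -140, 0]],
  ],
)

```text
t: 13.58
eef_pos: [0.4137, 0.3018, 0.3495]
tcp_rot: [[0.256, 0.967, 0.012], [0.967, -0.256, -0.003], [-0.0, 0.013, -1.0]]
contact_force: [-0.4, -0.1, -2.8]
opening: 0.0139
```

Run:
```python
from h import *
s=sense();goto([.44,.05,.35],-14.8,s);goto([.44,-.02,.35],1.6,s)
im=camera("side");cv2.imwrite("pics/s7.png",cv2.resize(im[150:420,120:390,::-1],(600,600)))
im=camera("wrist");cv2.imwrite("pics/w7.png",im[:,:,::-1])
```

```text
cur yawy -14.8 pos [0.4137 0.3018 0.3495] turn -0.0 (j7 -69.4) shift mm [-236.6   90.     0.7] t 13.575 F [-0.4 -0.1 -2.8] op 0.0139
cur yawy -14.8 pos [0.4137 0.3018 0.3495] turn -16.4 (j7 -69.4) shift mm [-304.3  107.9    0.9] t 13.575 F [-0.4 -0.1 -2.8] op 0.0139
```

View pics/s7.png

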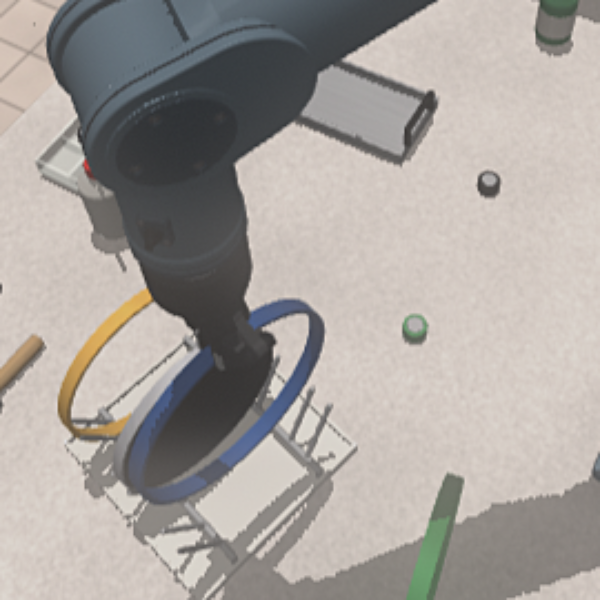

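View pics/w7.png

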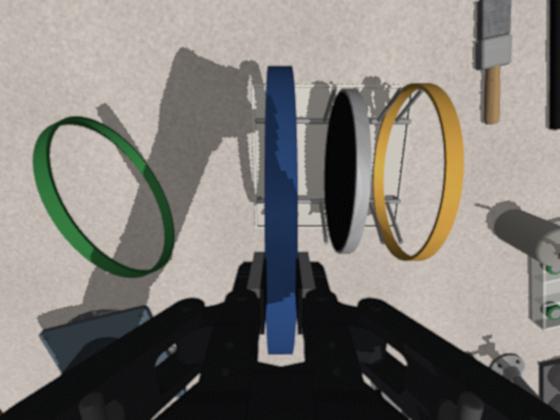

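>>> send_rows(
  series=[
    [[-10, 0, 0, 0], [-35, 0, 0, 0], [-70, 0, 0, 0], [-108, 0, 0, 0], [-146, 0, 0, 0], [-184, 0, 0, 0], [-220, 0, 0, 0], [-240, 0, 0, 0]],
  ],
)

```text
t: 14.68
eef_pos: [0.3505, 0.067, 0.3482]
tcp_rot: [[0.259, 0.966, 0.01], [0.966, -0.259, -0.005], [-0.003, 0.011, -1.0]]
contact_force: [1.2, 0.3, -1.8]
opening: 0.0136
```

Run:
```python
from h import *
s=sense();goto([.49,-.229,.355],1.6,s)
```

```text
cur yawy -15.0 pos [0.3505 0.067  0.3482] turn -16.6 (j7 -26.5) shift mm [-249.8  211.4   -3.8] t 14.675 F [ 1.2  0.3 -1.8] op 0.0136
```

>>> send_rows(
  series=[
    [[-12, 10, 0, -1], [-40, 35, -1, -3], [-72, 62, -1, -5], [-105, 90, -2, -8], [-138, 118, -3, -10], [-170, 146, -3, -12], [-205, 174, -4, -14], [-230, 196, -4, -16]],
  ],
)

```text
t: 15.68
eef_pos: [0.4796, -0.2082, 0.3541]
tcp_rot: [[-0.016, 1.0, 0.008], [1.0, 0.017, -0.005], [-0.005, 0.008, -1.0]]
contact_force: [0.3, 0.3, -1.5]
opening: 0.0137
```

>>> send_rows(
  series=[
    [[-10, 6, 0, -0.5], [-20, 10, 0, -0.7], [-20, 10, 0, -0.7], [-20, 10, 0, -0.7], [-20, 10, 0, -0.7]],
  ],
)

```text
t: 16.3
eef_pos: [0.4899, -0.2272, 0.3545]
tcp_rot: [[-0.03, 1.0, 0.008], [1.0, 0.03, -0.005], [-0.005, 0.008, -1.0]]
contact_force: [0.3, 0.6, -2.2]
opening: 0.0139
```

Run:
```python
from h import *
s=sense();goto([.49,-.229,.355],1.6,s);goto([.635,-.229,.355],1.6,s)
for n in ("side","scene","wrist"):
    im=camera(n);cv2.imwrite(f"pics/{n}8.png",im[:,:,::-1])
a=cv2.imread("pics/side8.png")[60:270,190:400];b=cv2.imread("pics/scene8.png")[100:310,150:360]
cv2.imwrite("pics/c8.png",cv2.hconcat([cv2.resize(a,(400,400)),cv2.resize(b,(400,400))]))
```

```text
cur yawy 1.7 pos [ 0.4899 -0.2272  0.3545] turn 0.1 (j7 15.2) shift mm [-1.8  0.1 -0.5] t 16.3 F [ 0.3  0.6 -2.2] op 0.0139
cur yawy 1.7 pos [ 0.4899 -0.2272  0.3545] turn 0.1 (j7 15.2) shift mm [ -6.2 145.    0.7] t 16.3 F [ 0.3  0.6 -2.2] op 0.0139
```

View pics/c8.png

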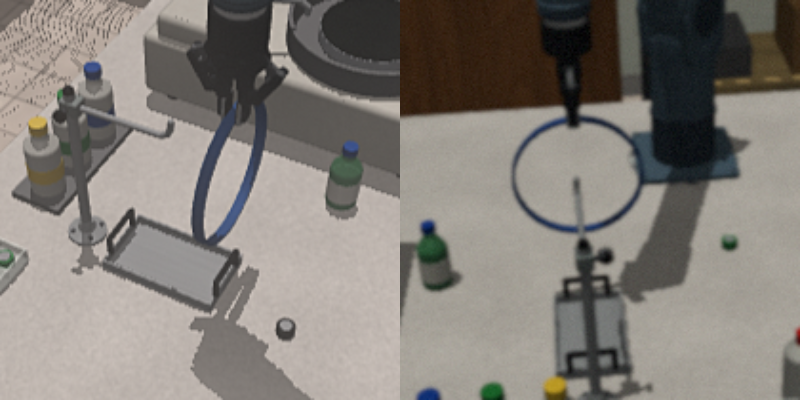

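View pics/wrist8.png

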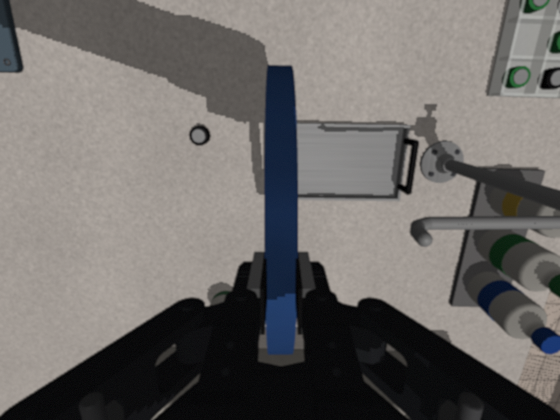

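Run:
```python
from h import *
s=sense()
for uv in ((430,222),(550,222)):print(atz("wrist",uv,.285,s))
for n,z in (("hook_seat",.285),("hook_tip",.315)):
  for r in mark_of(n,"wrist")[:1]:
    uv=np.array(r["centre"])*[560,420];print(n,r["p"],uv,atz("wrist",uv,z,s))
goto([.645,-.229,.355],1.7,s)
```

```text
[ 0.602  -0.2264  0.285 ]
[ 0.6917 -0.224   0.285 ]
hook_seat 0.96 [455.28  226.086] [ 0.6215 -0.2291  0.285 ]
hook_tip 0.85 [425.6   241.416] [ 0.5853 -0.2291  0.315 ]
cur yawy 1.7 pos [ 0.4899 -0.2276  0.3544] turn -0.0 (j7 15.2) shift mm [ -5.9 155.    0.7] t 16.45 F [ 0.8  0.2 -1.8] op 0.0141
```

>>> send_rows(
  series=[
    [[0, 8, 0, 0], [-1, 28, 0, 0], [-1, 50, 0, 0], [-2, 74, 0, 0], [-3, 98, 0, 0], [-4, 122, 0, 0], [-4, 144, 0, 0], [-4, 155, 0, 0]],
  ],
)

```text
t: 17.55
eef_pos: [0.6462, -0.2268, 0.3549]
tcp_rot: [[-0.03, 1.0, 0.008], [1.0, 0.03, -0.004], [-0.005, 0.008, -1.0]]
contact_force: [0.7, 0.2, -2.3]
opening: 0.0138
```

Run:
```python
from h import *
s=sense();goto([.645,-.2275,.295],1.7,s)
for n in ("side","scene","wrist"):
    im=camera(n);cv2.imwrite(f"pics/{n}9.png",im[:,:,::-1])
a=cv2.imread("pics/side9.png")[60:240,180:360];b=cv2.imread("pics/scene9.png")[140:320,160:340]
cv2.imwrite("pics/c9.png",cv2.hconcat([cv2.resize(a,(400,400)),cv2.resize(b,(400,400))]))
```

```text
cur yawy 1.7 pos [ 0.6462 -0.2268  0.3549] turn -0.0 (j7 8.0) shift mm [-0.4 -1.7 59.9] t 17.55 F [ 0.7  0.2 -2.3] op 0.0138
```

View pics/c9.png

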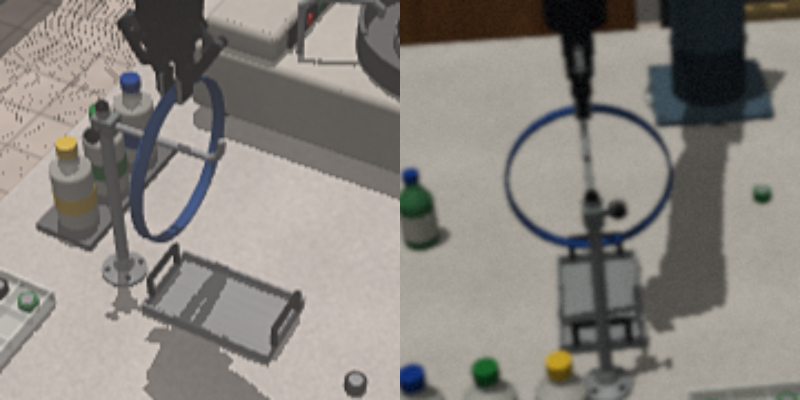

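View pics/wrist9.png

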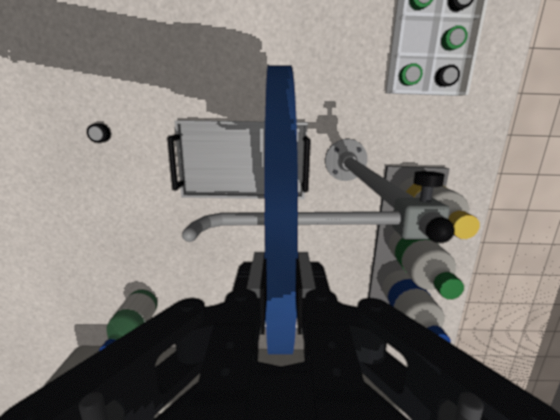

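The bar now passes through the ring bore (side crop: tip at (220,148) on the robot side). Lower.

>>> send_rows(
  series=[
    [[0, -1, 8, 0], [0, -1, 20, 0], [0, -1, 33, 0], [0, -1, 45, 0], [0, -1, 55, 0], [0, -1, 60, 0], [0, -1, 60, 0]],
  ],
)

```text
t: 18.58
eef_pos: [0.6444, -0.2274, 0.2948]
tcp_rot: [[-0.029, 1.0, 0.007], [1.0, 0.029, -0.005], [-0.005, 0.007, -1.0]]
contact_force: [-0.2, -0.3, -1.3]
opening: 0.0137
```

>>> send_rows(
  series=[
    [[0, 0, 2, 0], [0, 0, 5, 0], [0, 0, 6, 0], [0, 0, 6, 0]],
  ],
)

```text
t: 19.08
eef_pos: [0.6444, -0.2274, 0.2888]
tcp_rot: [[-0.029, 1.0, 0.007], [1.0, 0.029, -0.005], [-0.005, 0.007, -1.0]]
contact_force: [0.0, -0.3, -1.1]
opening: 0.0138
```

Run:
```python
from h import *
s=sense();goto([.645,-.2275,.286],1.7,s)
for n in ("side","scene"):
    im=camera(n);cv2.imwrite(f"pics/{n}10.png",im[:,:,::-1])
a=cv2.imread("pics/side10.png")[70:210,190:330];b=cv2.imread("pics/scene10.png")[150:290,180:320]
cv2.imwrite("pics/c10.png",cv2.hconcat([cv2.resize(a,(400,400)),cv2.resize(b,(400,400))]))
```

```text
cur yawy 1.7 pos [ 0.6444 -0.2274  0.2888] turn -0.0 (j7 7.0) shift mm [-0.1  0.6  2.8] t 19.075 F [ 0.  -0.3 -1.1] op 0.0138
```

View pics/c10.png

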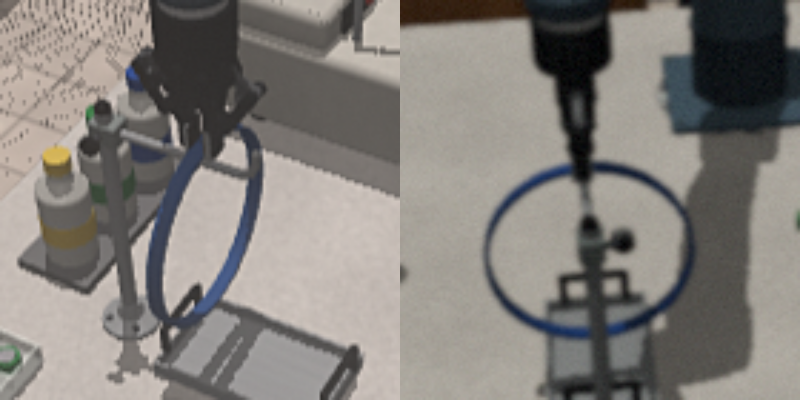

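>>> send_rows(
  series=[
    [[0, 0, 1, 0], [0, 0, 2, 0], [0, 0, 3, 0], [0, 0, 3, 0]],
  ],
)

```text
t: 19.68
eef_pos: [0.6445, -0.2275, 0.2858]
tcp_rot: [[-0.029, 1.0, 0.007], [1.0, 0.029, -0.005], [-0.005, 0.007, -1.0]]
contact_force: [1.1, -0.2, -1.5]
opening: 0.0135
```

>>> send_rows(
  series=[
    [[0, 0, 0, 0], [0, 0, 0, 0], [0, 0, 0, 0], [0, 0, 0, 0], [0, 0, 0, 0], [0, 0, 0, 0]],
  ],
  fingers=40,
)

```text
t: 20.42
eef_pos: [0.6445, -0.2275, 0.2859]
tcp_rot: [[-0.029, 1.0, 0.007], [1.0, 0.029, -0.005], [-0.005, 0.007, -1.0]]
contact_force: [-1.1, -0.5, 0.2]
opening: 0.0401
```

Run:
```python
from h import *
s=sense();goto([.645,-.2275,.286],1.7,s)
for n in ("side","wrist"):
    im=camera(n);cv2.imwrite(f"pics/{n}11.png",im[:,:,::-1])
a=cv2.imread("pics/side11.png")[70:210,190:330];b=cv2.imread("pics/wrist11.png")
cv2.imwrite("pics/c11.png",cv2.hconcat([cv2.resize(a,(400,400)),cv2.resize(b,(400,400))]))
```

```text
cur yawy 1.7 pos [ 0.6445 -0.2275  0.2859] turn -0.0 (j7 6.9) shift mm [-0.1  0.5 -0.1] t 20.425 F [-1.1 -0.5  0.2] op 0.0401
```

View pics/c11.png

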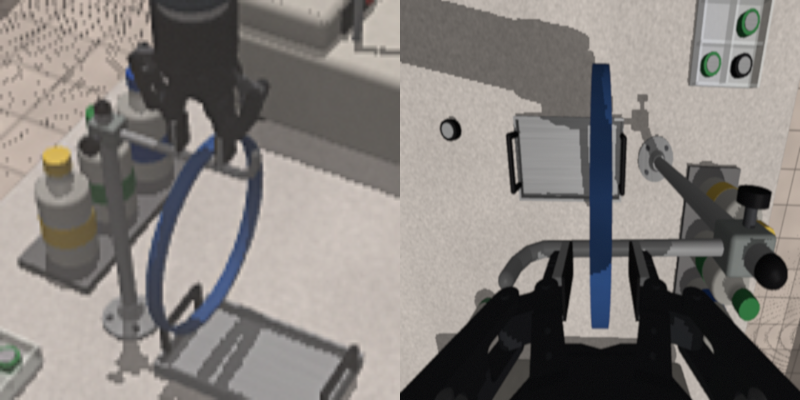

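Ring rests on the bar, centred between the open fingers. Withdraw straight up.

>>> send_rows(
  series=[
    [[0, 0, -8, 0], [0, 0, -22, 0], [0, 0, -40, 0], [0, 0, -65, 0], [0, 0, -95, 0], [0, 0, -125, 0], [0, 0, -140, 0], [0, 0, -140, 0]],
  ],
)

```text
t: 21.52
eef_pos: [0.6439, -0.2268, 0.4272]
tcp_rot: [[-0.029, 1.0, 0.009], [1.0, 0.029, -0.005], [-0.006, 0.009, -1.0]]
contact_force: [-1.1, -0.7, -0.8]
opening: 0.0401
```

>>> send_rows(
  series=[
    [[0, -20, 0, 0], [0, -60, 0, 0], [0, -110, 0, 0], [0, -160, 0, 0], [0, -190, 0, 0], [0, -200, 0, 0], [0, -200, 0, 0], [0, -200, 0, 0]],
  ],
)

```text
t: 22.52
eef_pos: [0.445, -0.2322, 0.4249]
tcp_rot: [[-0.03, 0.999, 0.009], [1.0, 0.03, -0.004], [-0.005, 0.009, -1.0]]
contact_force: [-0.4, -0.4, 0.0]
opening: 0.0402
```

Run:
```python
from h import *
s=sense();goto([.645,-.2275,.286],1.7,s)
for n in ("side","scene","wrist"):
    im=camera(n);cv2.imwrite(f"pics/{n}12.png",im[:,:,::-1])
    for nm,z in (("blue_ring_center",.1825),("tray_center",.004),("hook_seat",.285),("platen_disc",.11),("yellow_ring_center",.114)):
      for r in mark_of(nm,n)[:2]:
        if r["p"]<.3: continue
        uv=np.array(r["centre"])*[560,420];print(n,nm,round(r["p"],2),uv.round(1),atz(n,uv,z,s))
a=cv2.imread("pics/side12.png")[70:230,190:350];b=cv2.imread("pics/scene12.png")[150:310,170:330]
cv2.imwrite("pics/c12.png",cv2.hconcat([cv2.resize(a,(400,400)),cv2.resize(b,(400,400))]))
```

```text
cur yawy 1.7 pos [ 0.445  -0.2322  0.4249] turn 0.0 (j7 20.5) shift mm [ -0.7 198.8 140.8] t 22.525 F [-0.4 -0.4  0. ] op 0.0402
side blue_ring_center 0.81 [307.5 417.8] [0.2029 0.3496 0.1825]
side blue_ring_center 0.62 [262.  151.1] [ 0.644  -0.228   0.1825]
side tray_center 0.72 [278.8 198.1] [ 0.5892 -0.2238  0.004 ]
side hook_seat 0.93 [270.  126.4] [ 0.6158 -0.2323  0.285 ]
side platen_disc 0.9 [207.5 331.9] [0.4934 0.2811 0.11  ]
scene tray_center 0.63 [248.4 276.4] [ 0.5913 -0.2299  0.004 ]
scene tray_center 0.36 [171.5 248.6] [ 0.4078 -0.4902  0.004 ]
scene hook_seat 0.78 [245.6 211.6] [ 0.6437 -0.2206  0.285 ]
scene platen_disc 0.84 [396.3 216. ] [0.4703 0.2788 0.11  ]
wrist tray_center 0.66 [354.4 151.7] [ 0.5845 -0.2239  0.004 ]
wrist hook_seat 0.71 [461.6 195. ] [ 0.6211 -0.2276  0.285 ]
```

View pics/c12.png

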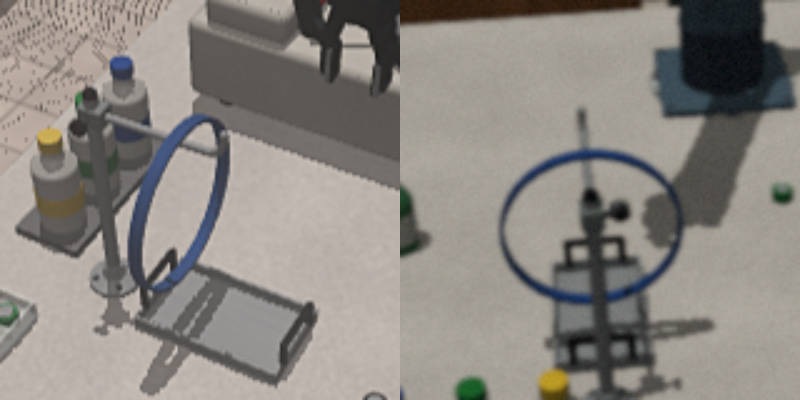

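View pics/wrist12.png

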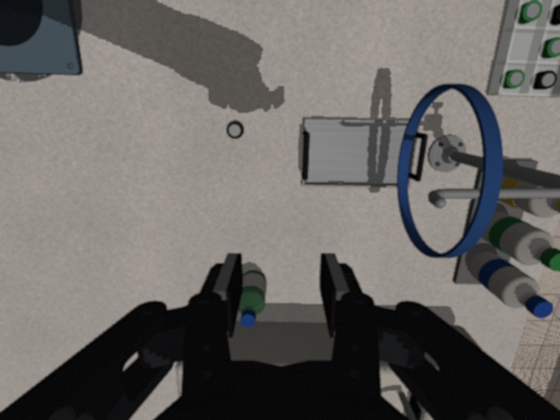

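View pics/side12.png

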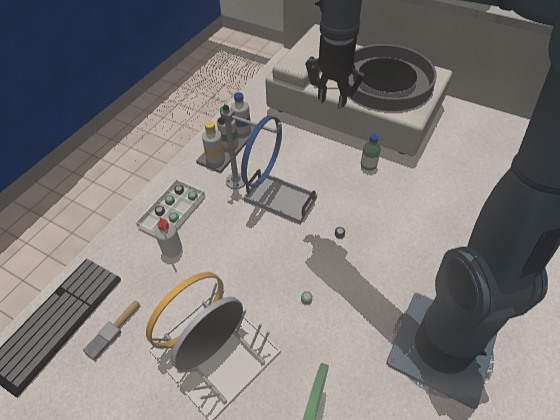

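>>> send_rows(
  series=[
    [[0, 0, 0, 0], [0, 0, 0, 0], [0, 0, 0, 0], [0, 0, 0, 0], [0, 0, 0, 0], [0, 0, 0, 0], [0, 0, 0, 0], [0, 0, 0, 0]],
  ],
)

```text
t: 24.42
eef_pos: [0.444, -0.2326, 0.4253]
tcp_rot: [[-0.029, 1.0, 0.009], [1.0, 0.029, -0.005], [-0.006, 0.009, -1.0]]
contact_force: [-0.8, 0.5, 0.6]
opening: 0.0406
```

```bash
cat > f2.py <<'E'
from fit import *
im=camera("side")[:,:,::-1];old=cv2.imread("pics/side12.png")
d=cv2.absdiff(im,old)[100:230,225:330];print("diff max",d.max(),(d>40).sum())
T={}
n="side"
for n,i,(x0,y0,x1,y1) in (("side",im,(238,110,290,195)),("scene",cv2.imread("pics/scene12.png"),(200,205,290,275))):
    m=cv2.inRange(cv2.cvtColor(np.ascontiguousarray(i),cv2.COLOR_BGR2HSV),(103,70,40),(130,255,255));z=np.zeros_like(m);z[y0:y1,x0:x1]=m[y0:y1,x0:x1]
    T[n]=cv2.GaussianBlur(cv2.resize(z,(1120,840)),(0,0),3)/255.
def cost(p): return sum(((ringmask(n,p[:3],p[3])-T[n])**2).sum() for n in T)
x=np.array([.644,-.228,.18,.03])
r=minimize(cost,x,method="Nelder-Mead",options=dict(initial_simplex=[x,x+[.008,0,0,0],x+[0,.008,0,0],x+[0,0,.008,0],x+[0,0,0,.1]],maxfev=130,xatol=2e-4));print(r.x,r.fun)
E
python3 f2.py
```

```text
diff max 18 0
[ 0.6433 -0.2261  0.1804  0.0287] 1253.9118031526336
```

The fit puts the ring centre at z 0.180, which is 105 mm below the seat. In the hook frame x is +23 mm and y about +1 mm. In the tray frame x is about +57 mm and y about +2 mm. The ring is still, so I hand in.

```bash
python3 -c "
from cell import *
print(hand_in())"
```

```text
the job is handed in; nothing more can be done
None
```

The blue ring hangs freely on the J-hook with the drip tray flat beneath it. I handed the job in at about 24.5 s of the 72 s; it gave no verdict.

I slid the tray by its near handle to sit under the hook. Then I pinched the blue ring at its top, lifted it 140 mm and brought it out along the rack's y. I passed it over the hook tip, set it on the bar and withdrew the arm.

**Last checks:**
- **Ring on the hook:** the centre is at about (0.643, -0.226, 0.180) m. That is 105 mm below the seat, about 23 mm towards the post and about 1 mm sideways.
- **Ring over the tray:** its lowest point is about 57 mm along and 2 mm across from the tray centre, inside the 86 mm and 46 mm limits. It hangs about 50 mm above the tray's walls and clear of the handles.
- **Stillness:** pictures taken more than a second apart show no movement of the ring or tray.
- **Everything else:** in the last side picture the yellow ring, the disc, the green look-alike, the bottles and the specimens stand where they did at the start. The arm touches nothing.

**Disagreements:** for the tray, the scene camera put the centre within about 7 mm of the side and wrist cameras. After hanging, its hook-seat reading was 23 to 28 mm off theirs along x, so I went by the side and wrist cameras there. In that last side picture the detector's best match for "blue ring" was the green look-alike. The blue ring was its second match and agreed with my fit.

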